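# Dispense one washer and slide it to the bolt

### The job

Press the black knob of the washer feeder all the way in, once, so that it ejects a single washer onto the tray, and let the plunger spring back out. Then nudge that washer sideways along the tray into the compartment where the bolt lies, until the whole washer lies flat on that compartment's dark rubber floor, and leave it there. Nothing is to be picked up, and the bolt, the pipe elbow, the loose nut and the gas cup stay where they lie.

Things in the scene. Friction and masses are not known exactly. Their poses are not given: they have to be found in the camera images.
- feeder: Fixed aluminium washer feeder with tray, yaw up to 0.35 rad. Origin on the bench under the magazine's centre; x = plunger push direction (knob at -x, tray at +x), y left of it, z up. Magazine: dark steel shaft, 53 x 53 mm outside, open top 62 mm above the bench; 12.5 mm gate at its +x foot. Below, lengths in mm in this frame; heights above the bench.
- outlet (a point): Tray floor (height 10) in front of the gate, at x 50, y 0: an ejected washer's place. Tray: x 27 to 141, y -120 to 120; rims 4 wide, top at 17, near rim's inner face at x 31. A divider, 6 wide, top at 23, runs along y = 0 from x 78 to 137 and parts left and right compartments; in front of it (x 31 to 78) the tray is open from end to end.
- bay_left (a point): Point on the tray floor in the left (+y) compartment, x 50, y 75, in line with the outlet; a washer centred here lies well on the dark rubber floor, which is flush with the tray and spans x 31 to 137, y 36 to 116; the end rim's inner face is at y 116.
- bay_right (a point): The same in the right (-y) compartment: x 50, y -75; rubber floor y -36 to -116.
- knob_face (a point): Centre of the front face (towards the feeder's -x) of the round black plunger knob, 36 mm diameter, 12 mm thick; 30 mm above the bench, 101 mm from the feeder origin when out; moves with the plunger. Push it along the feeder's +x. Free bench lies in front of it; the 10 mm high base begins 17 mm behind this face.
- plunger (a joint): Plunger travel in m: 0 out (rest), 0.050 fully in. The spring takes 4 N at the start, 8 N fully in, plus a few N of friction, and returns it by itself when released. Fully in, the lowest washer is out, its centre about 50 mm in +x from the feeder origin; after release the next washer drops into its place.
- washer_1_mid (a point): Centre of the lowest washer of the stack, the one that is ejected: thick steel washer, 40 mm outside, 18 mm bore, 10 mm thick, about 75 g. On the tray its centre is at height 15 mm, its top at 20 mm.
- washer_2_mid (a point): Centre of the second washer of the stack (same size); must stay in the magazine.
- washer_3_mid (a point): Centre of the third, top washer of the stack (same size); must stay in the magazine.
- bolt: Loose hexagon bolt, 27 x 71 x 24 mm, lying along the feeder's y at the back of one compartment, about 105 mm in x and 75 mm in y from the feeder origin, left or right. Origin at the middle of its underside.
- elbow: Loose pipe elbow, 45 x 45 x 30 mm, lying at the back of the other compartment. Origin at the middle of its underside.
- nut: Loose hexagon nut, 36 x 41 x 19 mm, on the bench to the left; a bystander. Origin at the middle of its underside.
- cup: Loose small gas cup, 23 mm across, 42 mm tall, standing on the bench to the right; a bystander. Origin at the middle of its underside.
- washer_1: The same lowest washer; origin at the centre of its underside.
Things that resemble listed ones, but are neither listed nor needed, are in the scene too. What is shaped like the part that bears washer_3_mid but brown or yellow is not meant.

How it is judged:
On the way, in this order (a step that is already met when the one before it is completed fails the run):
1. the plunger is pressed fully in and one washer is out on the tray in front of the gate (value of joint plunger above 0.046 m and x of washer_1_mid in the frame of feeder above 0.044 m and y of washer_1_mid in the frame of feeder between -0.03 and 0.03 m), for 0.1 s.
2. the plunger has sprung back out, the washer still in front of the gate (value of joint plunger below 0.006 m and x of washer_1_mid in the frame of feeder above 0.044 m and y of washer_1_mid in the frame of feeder between -0.03 and 0.03 m), for 0.1 s.
3. the washer lies in the bolt's compartment (((y of bolt in the frame of feeder above 0 m and y of washer_1_mid in the frame of feeder above 0.05 m) or (y of bolt in the frame of feeder below 0 m and y of washer_1_mid in the frame of feeder below -0.05 m))), for 0.2 s.
At the end, for the whole second after the job is handed in: The ejected washer lies flat and still on the tray floor in the compartment that holds the bolt, its centre more than 50 mm sideways of the feeder's centre line (the whole washer on the rubber within 6 mm); the plunger is out within 6 mm; the other two washers are in the magazine within 8 mm (((y of bolt in the frame of feeder above 0 m and y of washer_1_mid in the frame of feeder above 0.05 m) or (y of bolt in the frame of feeder below 0 m and y of washer_1_mid in the frame of feeder below -0.05 m)) and x of washer_1_mid in the frame of feeder between 0.045 and 0.12 m and height (world z) of washer_1_mid between 0.0125 and 0.0185 m and angle between washer_1_mid's own z axis and vertical below 0.1 rad and linear speed of washer_1 below 0.01 m/s and value of joint plunger below 0.006 m and horizontal distance between each of washer_2_mid, washer_3_mid and feeder below 0.008 m); the robot touches nothing.
It fails at once if a second washer is ejected (x of washer_2_mid in the frame of feeder above 0.012 m).
It fails at once if a washer is lifted or taken from the magazine (height (world z) of washer_1_mid above 0.03 m or height (world z) of washer_2_mid above 0.04 m or height (world z) of washer_3_mid above 0.05 m).
It fails at once if the bolt or the elbow is lifted (height (world z) of any of bolt, elbow above 0.03 m).
It fails at once if the bolt, the elbow, the nut or the gas cup is moved by more than 30 mm (distance of any of bolt, elbow, nut, cup from where it was at the start of the episode above 0.03 m).
It also fails if it takes over 48 s, if anything falls off the work surface, if the arm or the gripper's body presses on something with over 40 N, if the wrist force passes 120 N, or if a joint passes its speed limit or range.

### The arm

A 6-joint arm with a two-finger parallel gripper is mounted at the origin on a cart in front of the work surface, level with it; the furniture and walls round the work are solid. World frame = base frame: x ahead of the robot, y to its left, z up, the work surface at z = 0. Lengths are in m, angles in rad, forces in N, time in s.
With the tool pointing down it reaches from about 0.325 to 0.85 m from the base axis. Payload 15.5 kg.
Tool frame: the origin (TCP) lies at the very end of the fingers, on their centre line; the grasp point (between the pads) lies 19 mm behind it; z points along the fingers, y is the direction in which the jaws open and shut (so a half turn about z gives the same grasp; the last joint's range is limited). The gripper opens to 91 mm and grips with 3 to 60 N. Pads are 32 mm wide; open, the fingers measure 118 mm over their backs; the gripper's body (76 mm by 178 mm) begins 60 mm behind the grasp point.
Start: joints at [1.014, 0.494, 1.345, -0, 1.302, -0.096], TCP at [0.278, 0.56, 0.181] pointing down, gripper open.
Joint ranges: [-2.91, 2.91], [-0.82, 2.16], [0.22, 2.67], [-1.22, 4.37], [0.12, 2.79], [-3.08, 3.08]. Speed limits (rad/s): [1.89, 1.89, 2.57, 3.01, 3.01, 3.01].

### API

Orientations are given as a unit quaternion [w, x, y, z].
In Python, from workcell import readout, read_camera, workorder gives the robot as it stands. The module is installed in compiled form; this text tells all that it offers.
- The arm moves only by the shell command python3 -m creep 'ROWS'. ROWS is JSON, a list of rows, each an object with "jaw": the finger opening in cm, from 0 to 9.12; "offset": the shift along the tool's x, y, z in cm, a list of three; "turn": the turn, a rotation vector about the tool's x, y, z in rad, a list of three. A call has 1 to 20 rows; each row is the pose to reach, as a shift and turn from the pose measured when the call began, along the tool's axes at that moment; what a row does not reach only later rows make up. A row lasts 1/12 s, in which the tool goes at most 41.7 mm and 7.16 degrees, less where a joint would pass 70% of its speed; a pose out of reach is approached as far as the arm can. A call with a gripper value outside its range is refused whole. The fingers move at their own pace and stop on an object; the grip force is fixed at half the most. Time passes only in rows, so rows that repeat a pose let the fingers close. It gives the time, the measured TCP pose, the force and the opening at its end, in the units of the state.
- readout.get_obs(): the state, without advancing time (a new reading comes with each control period).
- read_camera(name): name is "scene" or "top" or "wrist"; returns a dict with "img" (400x640x3 uint8, blue, green, red), "range_z" (400x640 float32, m along the optical axis (not along the pixel's ray), 0 where there is no reading), "fx", "fy", "cx", "cy" (pixels), "k1" (the pictures are not rectified: a ray, as slopes to the right and down, at radius r is drawn at 1 + k1 r^2 times it, then the intrinsics apply), "extrinsics" (4x4, takes a point from world to camera coordinates). Camera axes: x right, y down, z forward; pixel columns grow to the right and rows downward; lengths in m; the calibration is good to about 2 mm. A picture is of the moment at which its call begins.
- workorder.close_job(): hands the job in, once; it reports no verdict.
The state is a dict: "t": time; "joint_pos": joint angles; "dq": joint speeds; "joint_torque": joint torques, N m; "ee_pos": TCP position; "orientation": TCP orientation; "force": force on the tool from outside, world axes, zero at the start; "moment": the same for the moment, N m; "gripper_width": opening from 0.0 (shut) to 1.0 (fully open).
Only numpy, scipy, OpenCV 4.12 (cv2) and the standard library are available. Lean on these libraries where they do the work, as an engineer would, in place of code of your own. Each camera call takes 0.05 s, during which the arm holds its last target.

## Working session

There is one attempt and no reset: what is moved stays moved. The work goes in short steps, Python scripts to look and compute and a shell command to move; the robot and the scene stay as the last step left them, time stands still between calls to the robot, and variables do not carry over. Pictures are saved under pics/ and viewed, and the job is handed in when it is done.

```bash
mkdir -p pics
python3 - <<'E'
from workcell import readout, read_camera
import cv2,numpy as np
print(readout.get_obs())
for n in ["scene","top"]:
    c=read_camera(n); cv2.imwrite(f"pics/{n}0.png",c["img"]); np.savez(f"pics/{n}0.npz",**c)
    print(n,c["fx"],c["fy"],c["cx"],c["cy"],c["k1"]); print(np.round(c["extrinsics"],4))
E
```

```text
{'t': 0.0, 'joint_pos': array([ 1.01449866e+00,  4.94156630e-01,  1.34614413e+00, -1.34414611e-05,
        1.30251768e+00, -9.55107841e-02]), 'dq': array([-0.00160822,  0.00068871, -0.00101037,  0.00060901, -0.00055643,
       -0.00035306]), 'joint_torque': array([ 9.28321315e-04, -8.78782511e+01, -3.81850326e+01,  7.03544053e-02,
        5.32177300e-02, -1.97450654e-04]), 'ee_pos': array([0.27768584, 0.55944064, 0.18085041]), 'orientation': array([-1.90090020e-04,  2.28358807e-01,  9.73576848e-01, -5.82708593e-04]), 'force': array([0.09057174, 0.45724103, 0.49753109]), 'moment': array([ 0.00136092, -0.03896397,  0.02440549]), 'gripper_width': 0.9987580670895422}
scene 381.79668014933725 381.79668014933725 321.1570312450897 201.12576334691687 -0.04035193205504334
[[ 0.7925 -0.6098  0.011  -0.4575]
 [-0.3376 -0.4535 -0.8248  0.2421]
 [ 0.5079  0.65   -0.5653  0.8346]
 [ 0.      0.      0.      1.    ]]
top 423.0939725561143 423.0939725561143 321.24354832776385 193.74442165076982 -0.013413889409481185
[[-0.0208 -0.9998 -0.0049 -0.0014]
 [-0.9953  0.0212 -0.0946  0.576 ]
 [ 0.0947  0.0029 -0.9955  1.1273]
 [ 0.      0.      0.      1.    ]]
```

View pics/scene0.png

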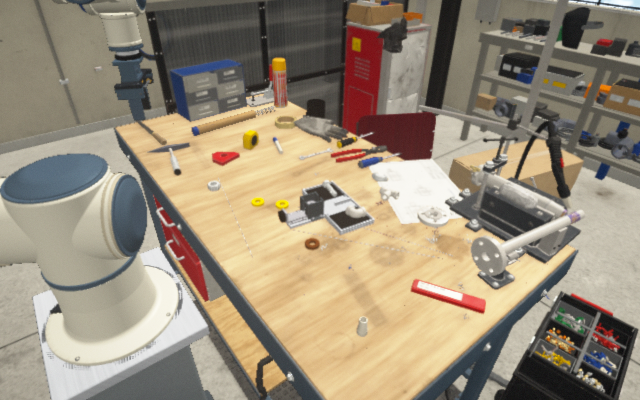

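View pics/top0.png

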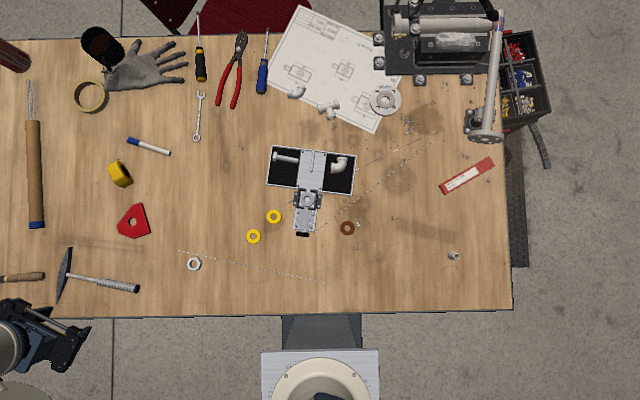

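The feeder sits at about (310,185) in the top image, with the knob at (303,234). The bolt at (284,158) appears to be in the left (+y) compartment and the elbow at (340,163) in the right. I'll zoom in and measure.

```bash
cat > h.py <<'E'
import numpy as np,cv2
def w2p(c,P):
    P=np.atleast_2d(P); E=c["extrinsics"]; q=P@E[:3,:3].T+E[:3,3]
    s=q[:,:2]/q[:,2:]; s=s*(1+c["k1"]*(s**2).sum(1,keepdims=True))
    return s*[c["fx"],c["fy"]]+[c["cx"],c["cy"]]
def p2w(c,uv,z=None):
    "pixels onto plane z, or by depth"
    uv=np.atleast_2d(uv).astype(float)
    K=np.array([[c["fx"],0,c["cx"]],[0,c["fy"],c["cy"]],[0,0,1.]])
    s=cv2.undistortPoints(uv[:,None],K,np.array([float(c["k1"]),0,0,0]))[:,0]
    E=c["extrinsics"];R=E[:3,:3];t=E[:3,3]
    d=np.c_[s,np.ones(len(s))]@R; o=-R.T@t
    if z is None: k=np.array([c["range_z"][int(round(v)),int(round(u))] for u,v in uv])
    else: k=(z-o[2])/d[:,2]
    return o+d*k[:,None]
def feed(c0,yaw,P):
    P=np.atleast_2d(P);a=np.array([[np.cos(yaw),-np.sin(yaw)],[np.sin(yaw),np.cos(yaw)]])
    return np.c_[P[:,:2]@a.T+c0,P[:,2]]
E
python3 - <<'E'
import numpy as np,cv2
from h import *
c=dict(np.load("pics/top0.npz"))
cv2.imwrite("pics/topz.png",cv2.resize(c["img"][135:250,255:370],None,fx=5,fy=5,interpolation=cv2.INTER_CUBIC))
print(p2w(c,[[303,234],[312,170],[284,158],[340,163],[308,200],[194,264],[453,256]]))
E
```

```text
[[ 4.67497820e-01  3.71435037e-02  4.62163573e-02]
 [ 6.42650715e-01  1.05438423e-02  2.18305750e-02]
 [ 6.77009547e-01  8.69422705e-02  2.64042360e-02]
 [ 6.58922829e-01 -6.67049460e-02  3.12080352e-02]
 [ 5.61017308e-01  2.35199197e-02  8.37368843e-03]
 [ 3.91241986e-01  3.41654475e-01 -4.79139937e-04]
 [ 4.00520898e-01 -3.61901494e-01  3.63084049e-02]]
```

View pics/topz.png

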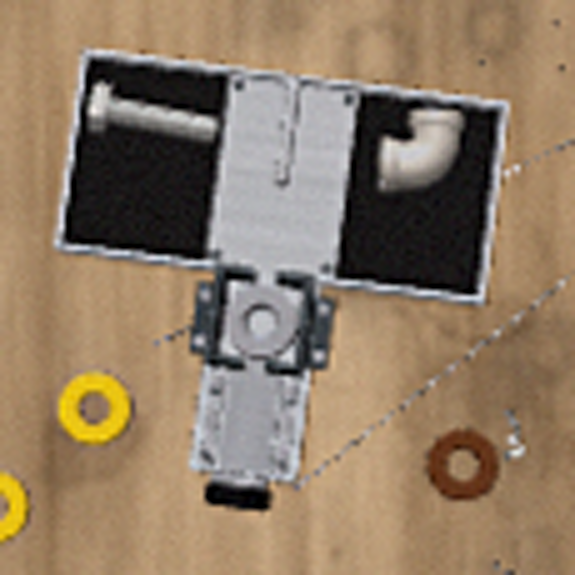

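Run:
```python
import numpy as np,cv2
from h import *
from scipy.optimize import least_squares
c=dict(np.load("pics/top0.npz"))
z=lambda a:(np.array(a,float)+.5)/5-.5+[255,135]
px=z([[85,50],[508,102],[484,303],[57,247],[282,185],[260,320]])
F=np.array([[.141,.12,.017],[.141,-.12,.017],[.027,-.12,.017],[.027,.12,.017],[.078,0,.023],[0,0,.040]])
f=lambda p:(w2p(c,feed(p[:2],p[2],F))-px).ravel()
r=least_squares(f,[.55,.02,-.1]);print(r.x,np.round(r.fun.reshape(-1,2),2))
p=r.x
K=np.array([[-.101,0,.030],[-.107,0,.03],[.05,0,.01],[.05,.075,.01],[0,0,.0]])
print(feed(p[:2],p[2],K))
im=cv2.resize(c["img"][135:250,255:370],None,fx=5,fy=5,interpolation=cv2.INTER_CUBIC)
G=np.array([[-.101,.018,.03],[-.101,-.018,.03],[-.0265,-.0265,.062],[.0265,-.0265,.062],[.0265,.0265,.062],[-.0265,.0265,.062],[.031,.036,.01],[.137,.036,.01],[.031,.116,.01],[.137,.116,.01]])
for q in np.r_[w2p(c,feed(p[:2],p[2],np.r_[F,G]))]:
    u=(q-[255,135]+.5)*5-.5; cv2.circle(im,tuple(int(round(a)) for a in u),3,(0,0,255),-1)
cv2.imwrite("pics/fit.png",im)
s=dict(np.load("pics/scene0.npz")); im=s["img"].copy()
for q in w2p(s,feed(p[:2],p[2],np.r_[F,G])):
    cv2.circle(im,tuple(int(round(a)) for a in q),1,(0,0,255),-1)
cv2.imwrite("pics/fits.png",cv2.resize(im[160:260,260:400],None,fx=5,fy=5))
```

```text
[ 0.56157837  0.02540295 -0.14993346] [[-0.4  -0.56]
 [ 0.52 -0.1 ]
 [ 0.32  0.24]
 [-0.57  0.34]
 [-0.15 -0.22]
 [ 0.28  0.27]]
[[0.46171148 0.04048955 0.03      ]
 [0.4557788  0.04138579 0.03      ]
 [0.61101742 0.01793433 0.01      ]
 [0.62222034 0.0920929  0.01      ]
 [0.56157837 0.02540295 0.        ]]
```

View pics/fit.png

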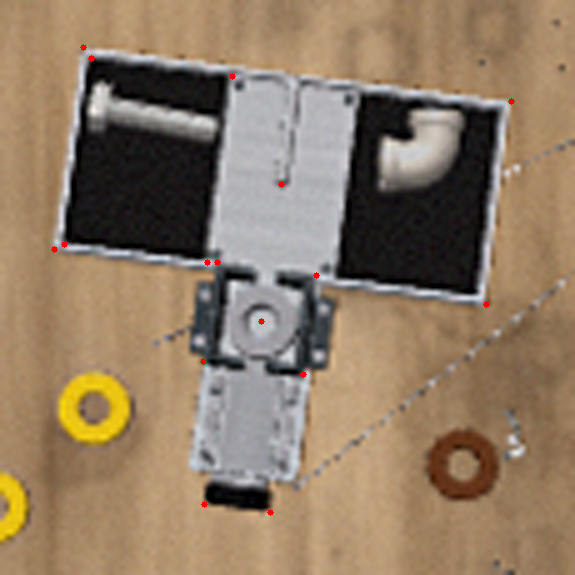

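View pics/fits.png

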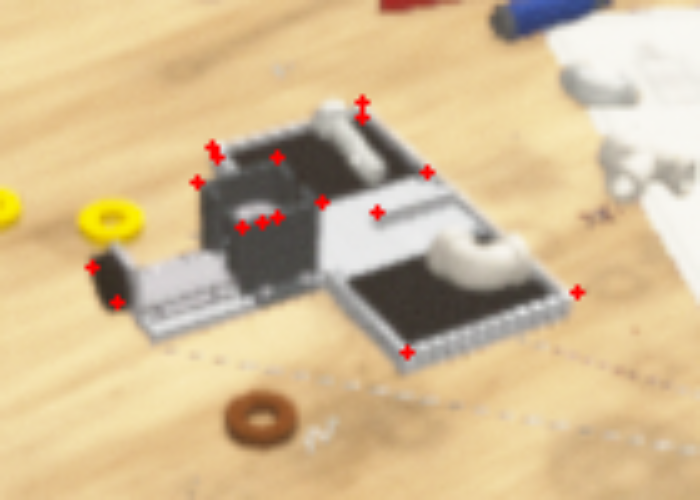

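```bash
cat > g.py <<'E'
import numpy as np,sys
from scipy.spatial.transform import Rotation as R
from workcell import readout
from h import feed
C=np.array([.56158,.02540]);Y=-.14993
def state(p=True):
    o=readout.get_obs();q=o["orientation"];r=R.from_quat(q[[1,2,3,0]])
    d=o["ee_pos"][:2]-C;c,s=np.cos(Y),np.sin(Y)
    f=np.array([c*d[0]+s*d[1],-s*d[0]+c*d[1],o["ee_pos"][2]])
    F=R.from_euler('z',Y)
    if p: print("t",round(o["t"],2),"feederTCP mm",np.round(f*1000,1),"forceF",np.round(F.inv().apply(o["force"]),1),"w",round(o["gripper_width"],3))
    return o,r,F
def to(x,y,z):
    o,r,F=state()
    T=feed(C,Y,[[x/1000,y/1000,z/1000]])[0]
    print("offset cm",np.round(r.inv().apply(T-o["ee_pos"])*100,2))
    G=F*R.from_matrix(np.diag([-1.,1,-1]))
    print("turn",np.round((r.inv()*G).as_rotvec(),3))
if __name__=="__main__": to(*map(float,sys.argv[1:4]))
E
python3 g.py -147 0 150
```

```text
t 0.1 feederTCP mm [-360.4  485.7  180.9] forceF [ 0.6 -0.4  0.1] w 1.001
offset cm [-35.18 -39.71   3.13]
turn [-0.001 -0.    -0.311]
```

```bash
python3 -m creep '[{"jaw":0,"offset":[-35.2,-39.7,3.1],"turn":[0,0,-0.311]},{"jaw":0,"offset":[-35.2,-39.7,3.1],"turn":[0,0,-0.311]},{"jaw":0,"offset":[-35.2,-39.7,3.1],"turn":[0,0,-0.311]},{"jaw":0,"offset":[-35.2,-39.7,3.1],"turn":[0,0,-0.311]},{"jaw":0,"offset":[-35.2,-39.7,3.1],"turn":[0,0,-0.311]},{"jaw":0,"offset":[-35.2,-39.7,3.1],"turn":[0,0,-0.311]},{"jaw":0,"offset":[-35.2,-39.7,3.1],"turn":[0,0,-0.311]},{"jaw":0,"offset":[-35.2,-39.7,3.1],"turn":[0,0,-0.311]},{"jaw":0,"offset":[-35.2,-39.7,3.1],"turn":[0,0,-0.311]},{"jaw":0,"offset":[-35.2,-39.7,3.1],"turn":[0,0,-0.311]},{"jaw":0,"offset":[-35.2,-39.7,3.1],"turn":[0,0,-0.311]},{"jaw":0,"offset":[-35.2,-39.7,3.1],"turn":[0,0,-0.311]},{"jaw":0,"offset":[-35.2,-39.7,3.1],"turn":[0,0,-0.311]},{"jaw":0,"offset":[-35.2,-39.7,3.1],"turn":[0,0,-0.311]},{"jaw":0,"offset":[-35.2,-39.7,3.1],"turn":[0,0,-0.311]},{"jaw":0,"offset":[-35.2,-39.7,3.1],"turn":[0,0,-0.311]},{"jaw":0,"offset":[-35.2,-39.7,3.1],"turn":[0,0,-0.311]}]'; python3 g.py -147 0 24
```

```text
t: 1.52
ee_pos: [0.416, 0.0482, 0.1502]
orientation: [-0.0, 0.074, 0.997, -0.0]
force: [-0.4, 0.6, 0.6]
gripper_width: 0.007
t 1.52 feederTCP mm [-147.3    0.9  150.2] forceF [-0.5  0.5  0.6] w 0.007
offset cm [-0.04 -0.07 12.62]
turn [-0.001 -0.001  0.001]
```

Run:
```python
from workcell import read_camera
import cv2,numpy as np
from h import *; from g import C,Y
c=read_camera("wrist"); np.savez("pics/w1.npz",**c)
im=c["img"].copy()
K=np.array([[-.101,.018,.03],[-.101,-.018,.03],[-.101,0,.048],[-.101,0,.012],[-.0265,-.0265,.062],[.0265,-.0265,.062],[.0265,.0265,.062],[-.0265,.0265,.062],[-.084,.03,.01],[.027,.12,.017],[.027,-.12,.017],[.078,0,.023]])
for q in w2p(c,feed(C,Y,K)): cv2.circle(im,tuple(int(round(a)) for a in q),2,(0,0,255),-1)
cv2.imwrite("pics/w1.png",im)
```

```text
(no output)
```

View pics/w1.png

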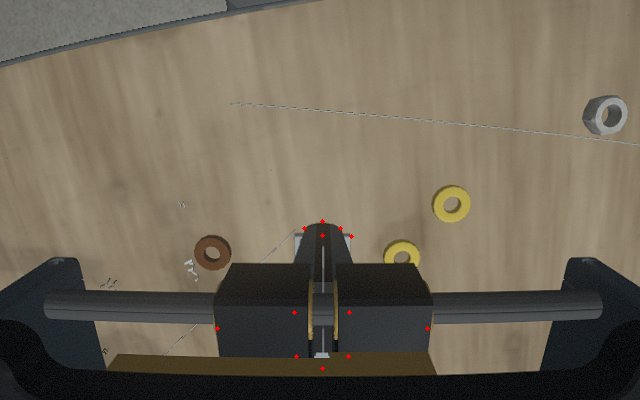

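The wrist view agrees with the fitted pose: the tray and knob points sit symmetrically around the fingers at (322,230). I'll go down in front of the knob.

```bash
python3 -m creep '[{"jaw":0,"offset":[0,-0.1,4],"turn":[0,0,0]},{"jaw":0,"offset":[0,-0.1,8],"turn":[0,0,0]},{"jaw":0,"offset":[0,-0.1,11],"turn":[0,0,0]},{"jaw":0,"offset":[0,-0.1,12.6],"turn":[0,0,0]},{"jaw":0,"offset":[0,-0.1,12.6],"turn":[0,0,0]},{"jaw":0,"offset":[0,-0.1,12.6],"turn":[0,0,0]}]'; python3 g.py -67 0 24
python3 - <<'E'
from workcell import read_camera
import cv2
for n,(a,b,d,e) in {"top":(135,250,255,370),"scene":(150,260,250,390)}.items():
    cv2.imwrite(f"pics/{n}2.png",cv2.resize(read_camera(n)["img"][a:b,d:e],None,fx=5,fy=5,interpolation=2))
E
```

```text
t: 2.07
ee_pos: [0.4152, 0.0481, 0.0242]
orientation: [-0.001, 0.073, 0.997, -0.0]
force: [0.5, 0.1, 1.1]
gripper_width: 0.003
t 2.07 feederTCP mm [-148.1    0.6   24.2] forceF [0.5 0.2 1.1] w 0.003
offset cm [-8.11 -0.08 -0.01]
turn [-0.001 -0.003  0.003]
```

View pics/scene2.png

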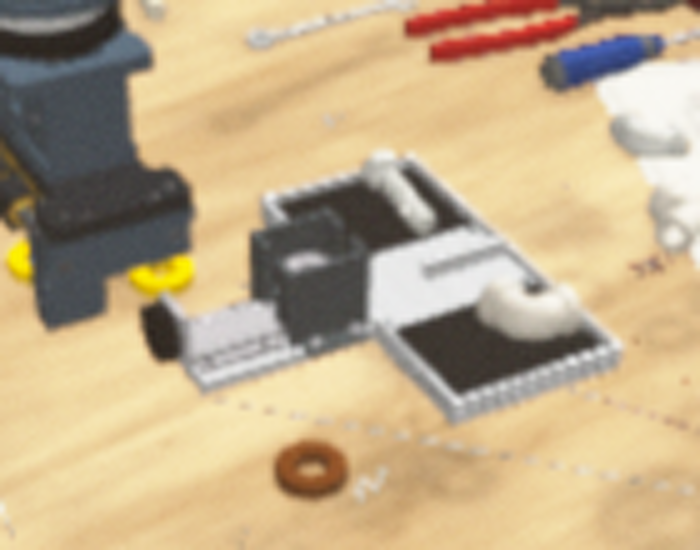

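The fingers stand just in front of the knob at (165,330). Now I'll push slowly, watching the force.

```bash
python3 -m creep '[{"jaw":0,"offset":[-1,-0.1,0],"turn":[0,0,0]},{"jaw":0,"offset":[-2,-0.1,0],"turn":[0,0,0]},{"jaw":0,"offset":[-2.8,-0.1,0],"turn":[0,0,0]},{"jaw":0,"offset":[-3.3,-0.1,0],"turn":[0,0,0]},{"jaw":0,"offset":[-3.8,-0.1,0],"turn":[0,0,0]},{"jaw":0,"offset":[-4.3,-0.1,0],"turn":[0,0,0]},{"jaw":0,"offset":[-4.7,-0.1,0],"turn":[0,0,0]},{"jaw":0,"offset":[-5.1,-0.1,0],"turn":[0,0,0]},{"jaw":0,"offset":[-5.5,-0.1,0],"turn":[0,0,0]},{"jaw":0,"offset":[-5.5,-0.1,0],"turn":[0,0,0]}]'; python3 g.py -67 0 24
```

```text
t: 3.0
ee_pos: [0.4716, 0.0386, 0.0254]
orientation: [0.001, 0.074, 0.997, -0.0]
force: [0.1, 0.3, -0.4]
gripper_width: 0.001
t 3.0 feederTCP mm [-90.9  -0.4  25.4] forceF [ 0.1  0.4 -0.4] w 0.001
offset cm [-2.39  0.03  0.14]
turn [-0.001  0.001  0.003]
```

Run:
```python
from workcell import read_camera
import cv2
for n,(a,b,d,e) in {"top":(135,250,255,370),"scene":(150,260,250,390)}.items():
    cv2.imwrite(f"pics/{n}3.png",cv2.resize(read_camera(n)["img"][a:b,d:e],None,fx=5,fy=5,interpolation=2))
```

```text
(no output)
```

View pics/scene3.png

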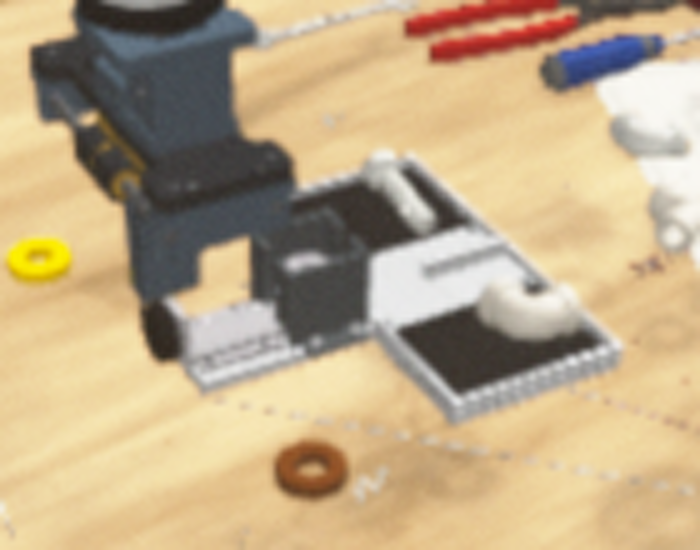

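View pics/top3.png

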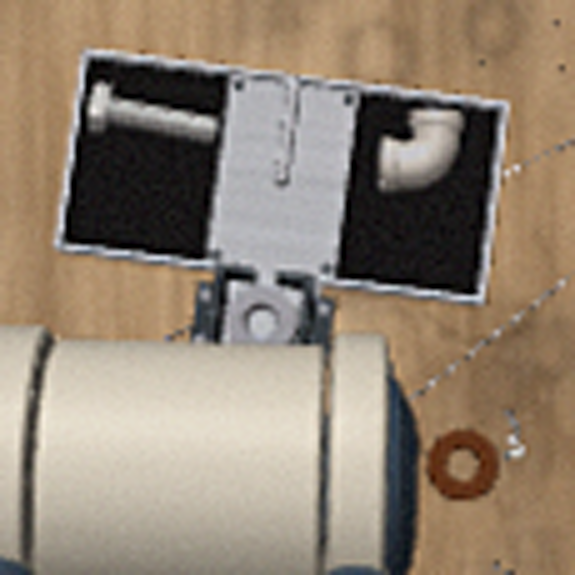

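Run:
```python
from workcell import read_camera,readout
import cv2
from h import *
from g import *
o=readout.get_obs(); print(o["ee_pos"],o["orientation"])
for n,(a,b,d,e) in {"scene":(120,260,230,390)}.items():
    c=read_camera(n); im=cv2.resize(c["img"][a:b,d:e],None,fx=4.5,fy=4.5,interpolation=2)
    st=state()[0]["ee_pos"]
    for P,col in ((st,(0,0,255)),(st+[0,0,.019],(0,255,0)),(st+[0,0,.079],(255,0,0)),(feed(C,Y,[[-.101,0,.03]])[0],(0,255,255))):
        q=(w2p(c,P)[0]-[d,a]+.5)*4.5; cv2.circle(im,tuple(int(round(v)) for v in q),4,col,-1)
    cv2.imwrite("pics/s4.png",im)
    d=cv2.resize(c["range_z"][a:b],None,fx=1,fy=1)
    for uv in [(281,208),(283,217),(290,205),(300,205),(283,200)]:
        P=p2w(c,[uv]);dd=P[0,:2]-C;print(uv,P,np.cos(Y)*dd[0]+np.sin(Y)*dd[1],-np.sin(Y)*dd[0]+np.cos(Y)*dd[1])
```

```text
[0.47065194 0.03873899 0.02533042] [ 2.39689022e-04  7.35468436e-02  9.97291666e-01 -3.69876303e-04]
t 3.15 feederTCP mm [-92.1  -0.4  25.3] forceF [-0.3 -0.8 -0.1] w 0.007
(281, 208) [[0.45993551 0.02999256 0.06589085]] -0.10119018156800047 -0.01064149377964769
(283, 217) [[0.46093765 0.02375134 0.03826907]] -0.09926703635118014 -0.016663001018681695
(290, 205) [[ 0.53970642  0.10925237 -0.00192822]] -0.03415313114475446 0.07964443990148144
(300, 205) [[0.53673396 0.04983359 0.03269751]] -0.02821692627999832 0.020448252210320112
(283, 200) [[ 0.42751512 -0.03668812  0.14215334]] -0.12328684022379183 -0.08141671455907372
```

View pics/s4.png

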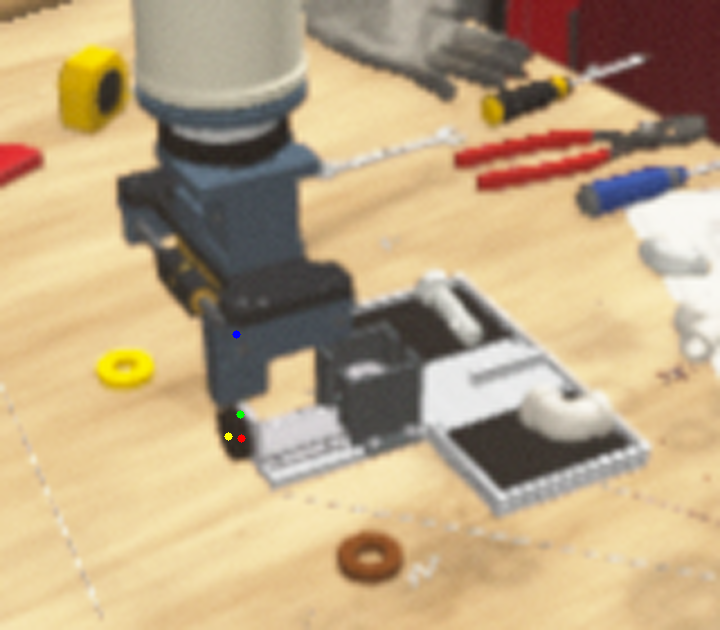

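Run:
```python
from workcell import read_camera,readout
import cv2
from h import *
from g import *
c=read_camera("scene"); c0=dict(np.load("pics/scene0.npz"))
def f(P):
    d=P[:,:2]-C;a,b=np.cos(Y),np.sin(Y);return np.c_[a*d[:,0]+b*d[:,1],-b*d[:,0]+a*d[:,1],P[:,2]]*1000
for v in range(200,226,2):
    print(v,[ (tuple(np.round(f(p2w(c,[(u,v)]))[0]).astype(int).tolist()),int(c["img"][v,u].mean()),tuple(np.round(f(p2w(c0,[(u,v)]))[0]).astype(int).tolist())) for u in (278,282,286)])
for P in ([-148,0,24],[-148,-13,24]):
    q=(w2p(c,feed(C,Y,[np.array(P)/1000.]))[0]-[250,150]+.5)*5;print(q)
```

```text
200 [((-110, -14, 97), 74, (-56, 123, -2)), ((-125, -79, 142), 76, (-51, 100, 10)), ((-116, -82, 140), 77, (-35, 107, 1))]
202 [((-109, -12, 89), 71, (-65, 99, 8)), ((-126, -81, 137), 76, (-54, 94, 7)), ((-86, -11, 81), 76, (-45, 86, 9))]
204 [((-109, -11, 82), 73, (-70, 88, 8)), ((-98, -11, 79), 79, (-55, 93, 1)), ((-86, -12, 75), 76, (-48, 78, 8))]
206 [((-109, -10, 75), 74, (-74, 79, 8)), ((-98, -11, 72), 75, (-65, 70, 10)), ((-86, -10, 67), 76, (-54, 66, 9))]
208 [((-110, -11, 69), 74, (-76, 76, 3)), ((-99, -13, 66), 79, (-67, 66, 6)), ((-85, -8, 59), 139, (-54, 66, 2))]
210 [((-110, -10, 61), 94, (-79, 69, 1)), ((-92, 6, 46), 100, (-91, 7, 44)), ((-56, 61, -2), 197, (-56, 62, -2))]
212 [((-101, 15, 35), 81, (-102, 11, 39)), ((-97, -6, 48), 53, (-97, -5, 47)), ((-85, -6, 44), 207, (-85, -7, 44))]
214 [((-103, 11, 32), 104, (-101, 15, 29)), ((-99, -10, 44), 44, (-99, -10, 45)), ((-91, -19, 47), 144, (-91, -19, 47))]
216 [((-90, 45, -2), 143, (-91, 41, 1)), ((-100, -10, 38), 45, (-101, -14, 41)), ((-90, -16, 38), 121, (-89, -14, 37))]
218 [((-95, 34, 0), 187, (-95, 34, 0)), ((-101, -14, 33), 42, (-101, -14, 34)), ((-91, -18, 33), 105, (-91, -17, 32))]
220 [((-99, 24, 0), 211, (-98, 25, -1)), ((-102, -14, 27), 43, (-102, -14, 27)), ((-91, -17, 25), 103, (-91, -18, 26))]
222 [((-102, 17, -1), 208, (-103, 14, 2)), ((-101, -12, 18), 126, (-101, -12, 19)), ((-90, -15, 16), 144, (-92, -18, 19))]
224 [((-106, 8, -1), 204, (-106, 8, -1)), ((-96, 2, 0), 204, (-96, 3, -1)), ((-85, -2, -2), 191, (-86, -3, -1))]
[ 76.40072831 366.90014623]
[ 85.29800407 379.60779658]
```

View pics/top2.png

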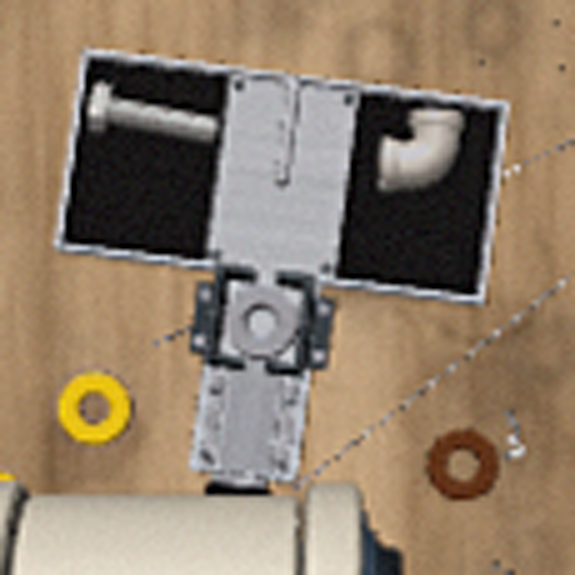

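Run:
```python
from workcell import read_camera,readout
import cv2
from h import *
from g import *
c=read_camera("wrist"); cv2.imwrite("pics/w5.png",c["img"]); np.savez("pics/w5.npz",**c)
o,r,F=state()
print(np.round(c["extrinsics"],3))
E=c["extrinsics"];print("cam in tool",r.inv().apply(-E[:3,:3].T@E[:3,3]-o["ee_pos"]))
for uv in [(270,270),(270,320),(380,320),(322,260),(322,240),(322,300),(322,335),(322,350),(250,365),(320,228)]:
    print(uv,np.round(1000*r.inv().apply(p2w(c,[uv])[0]-o["ee_pos"]),1))
```

```text
t 3.25 feederTCP mm [-92.1  -0.4  25.4] forceF [-0.2  0.2 -0.6] w 0.006
[[ 0.147  0.989 -0.001 -0.108]
 [ 0.945 -0.14   0.294 -0.428]
 [ 0.291 -0.044 -0.956  0.106]
 [ 0.     0.     0.     1.   ]]
cam in tool [ 8.19025023e-02  2.82761096e-05 -2.02043727e-01]
(270, 270) [  37.4  -13.7 -120.1]
(270, 320) [  31.4  -12.2 -133. ]
(380, 320) [  32.3   13.  -134.2]
(322, 260) [-24.6  -0.5   8. ]
(322, 240) [  3.   -0.4 -22.2]
(322, 300) [  32.2   -0.2 -125.8]
(322, 335) [-73.1  -0.5  -6.1]
(322, 350) [-79.4  -0.5 -13.2]
(250, 365) [  22.4  -16.6 -137.6]
(320, 228) [ 14.4  -1.4 -32.9]
```

View pics/w5.png

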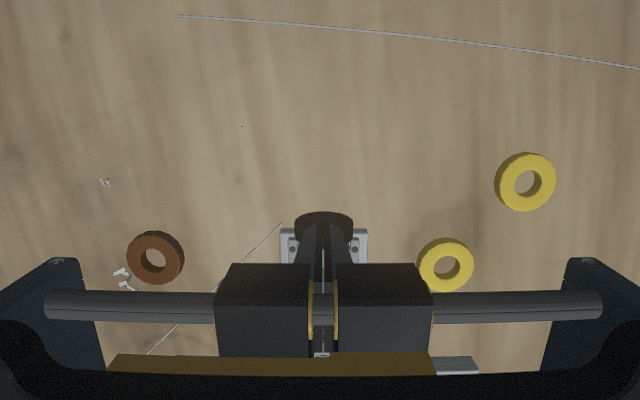

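The picture contradicts the stated TCP. The finger ends are drawn about 30 mm higher than the reported TCP, so the fingers passed over the knob without touching it (force about 0, knob unmoved). I'll back off and measure the real finger end.

```bash
python3 -m creep '[{"jaw":0,"offset":[2,0,0],"turn":[0,0,0]},{"jaw":0,"offset":[4,0,0],"turn":[0,0,0]},{"jaw":0,"offset":[6,0,0],"turn":[0,0,0]},{"jaw":0,"offset":[6.5,0,0],"turn":[0,0,0]},{"jaw":0,"offset":[6.5,0,0],"turn":[0,0,0]}]'
cat > tip.py <<'E'
from workcell import read_camera
import cv2,sys
from h import *
from g import *
o,r,F=state()
c=read_camera("scene")
u,v=np.meshgrid(np.arange(240,400),np.arange(120,270)); uv=np.c_[u.ravel(),v.ravel()]
P=p2w(c,uv); T=r.inv().apply(P-o["ee_pos"])*1000
m=(abs(T[:,0])<24)&(abs(T[:,1])<24)&(T[:,2]>-75)&(P[:,2]>.004)
print("n",m.sum()); q=T[m]
for k in range(-75,30,6):
    s=q[(q[:,2]>=k)&(q[:,2]<k+6)]
    if len(s): print(k,len(s),"x",s[:,0].min().round(),s[:,0].max().round(),"y",s[:,1].min().round(),s[:,1].max().round())
im=cv2.resize(c["img"][120:260,230:390],None,fx=5,fy=4.25*5/4.25,interpolation=2)[:600]
cv2.imwrite(f"pics/{sys.argv[1]}.png",im)
E
python3 tip.py s6
```

```text
t: 3.67
ee_pos: [0.4045, 0.0485, 0.0254]
orientation: [-0.001, 0.073, 0.997, -0.0]
force: [0.8, 0.5, 1.3]
gripper_width: 0.01
t 3.67 feederTCP mm [-158.8   -0.6   25.4] forceF [0.8 0.6 1.3] w 0.01
n 123
-75 6 x 16.0 17.0 y -8.0 8.0
-69 6 x 16.0 18.0 y -12.0 7.0
-63 16 x -17.0 18.0 y -15.0 11.0
-57 21 x -17.0 17.0 y -14.0 6.0
-51 28 x -16.0 18.0 y -16.0 4.0
-45 24 x -16.0 18.0 y -15.0 5.0
-39 19 x -16.0 18.0 y -12.0 0.0
-33 3 x -8.0 12.0 y -8.0 -6.0
```

View pics/s6.png

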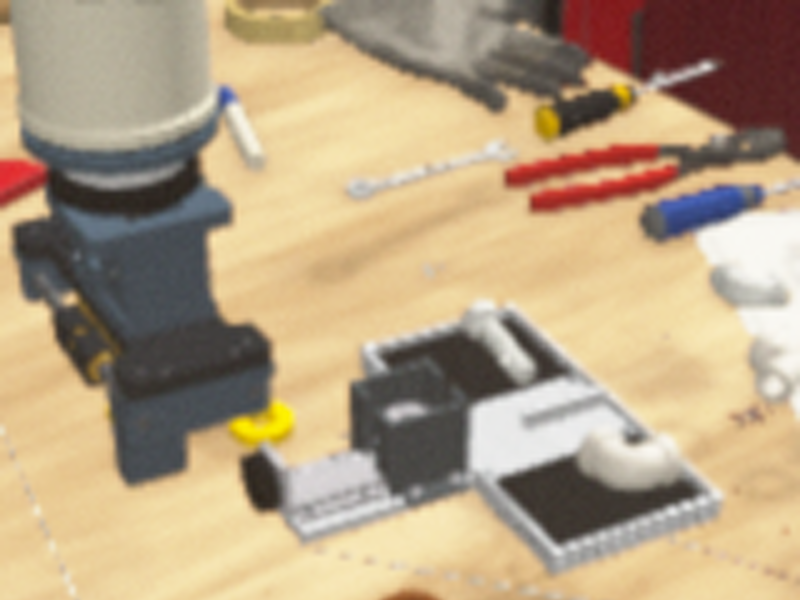

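Run:
```python
from workcell import read_camera
from h import *
from g import *
o,r,F=state()
c=read_camera("scene")
u,v=np.meshgrid(np.arange(225,300),np.arange(100,230)); uv=np.c_[u.ravel(),v.ravel()]
P=p2w(c,uv); T=r.inv().apply(P-o["ee_pos"])*1000
m=(abs(T[:,0])<70)&(abs(T[:,1])<110)&(T[:,2]>-220)&(P[:,2]>.05)&(c["range_z"][v,u].ravel()>0); q=T[m]
for k in range(-200,-20,8):
    s=q[(q[:,2]>=k)&(q[:,2]<k+8)]
    if len(s): print(k,len(s),"x",s[:,0].min().round(),s[:,0].max().round(),"y",s[:,1].min().round(),s[:,1].max().round())
```

```text
t 3.72 feederTCP mm [-157.    -0.5   25.5] forceF [0.4 0.6 0.2] w 0.007
-200 66 x -23.0 23.0 y -54.0 -9.0
-192 60 x -22.0 22.0 y -53.0 -29.0
-184 65 x -21.0 26.0 y -53.0 11.0
-176 77 x -21.0 27.0 y -54.0 13.0
-168 87 x -23.0 26.0 y -54.0 18.0
-160 355 x -36.0 37.0 y -93.0 89.0
-152 178 x -37.0 38.0 y -93.0 89.0
-144 104 x -38.0 38.0 y -91.0 85.0
-136 157 x -38.0 38.0 y -90.0 84.0
-128 150 x -37.0 39.0 y -86.0 80.0
-120 105 x -37.0 39.0 y -86.0 77.0
-112 14 x -33.0 33.0 y -82.0 74.0
-88 6 x 16.0 18.0 y -6.0 8.0
-80 5 x 17.0 18.0 y -5.0 9.0
-72 7 x 16.0 18.0 y -12.0 6.0
-64 19 x -15.0 18.0 y -15.0 7.0
-56 35 x -15.0 18.0 y -14.0 8.0
-48 30 x -15.0 17.0 y -13.0 4.0
-40 24 x -18.0 18.0 y -12.0 7.0
-32 2 x -15.0 -7.0 y -7.0 -6.0
```

Both the body's underside (at -112 mm instead of -79) and the finger end (at about -33 instead of 0) are shifted by the same 33 mm. The reported TCP therefore lies 33 mm beyond the real tip, and I'll work with tip height = reported z + 33 mm. Next I'll lower the tip to about 22 mm, in front of the knob.

```bash
python3 -m creep '[{"jaw":0,"offset":[0,0,1.2],"turn":[0,0,0]},{"jaw":0,"offset":[0,0,2.2],"turn":[0,0,0]},{"jaw":0,"offset":[0,0,2.7],"turn":[0,0,0]},{"jaw":0,"offset":[0,0,3.2],"turn":[0,0,0]},{"jaw":0,"offset":[0,0,3.6],"turn":[0,0,0]},{"jaw":0,"offset":[0,0,3.6],"turn":[0,0,0]}]'; python3 tip.py s7;python3 g.py -67 0 -11
```

```text
t: 4.27
ee_pos: [0.4074, 0.0482, -0.011]
orientation: [0.001, 0.073, 0.997, -0.0]
force: [-0.3, 0.0, -0.1]
gripper_width: 0.006
t 4.27 feederTCP mm [-155.9   -0.5  -11. ] forceF [-0.3 -0.  -0.1] w 0.006
n 101
-75 5 x 17.0 17.0 y -7.0 10.0
-69 5 x 17.0 18.0 y -14.0 11.0
-63 3 x 17.0 17.0 y -10.0 5.0
-57 22 x -16.0 18.0 y -14.0 5.0
-51 23 x -17.0 18.0 y -14.0 5.0
-45 24 x -16.0 19.0 y -13.0 3.0
-39 16 x -16.0 18.0 y -12.0 1.0
-33 3 x -11.0 17.0 y -8.0 3.0
t 4.32 feederTCP mm [-155.9   -0.5  -10.7] forceF [0.1 0.2 0.4] w 0.008
offset cm [-8.89  0.03  0.04]
turn [-0.001  0.001  0.003]
```

View pics/s7.png

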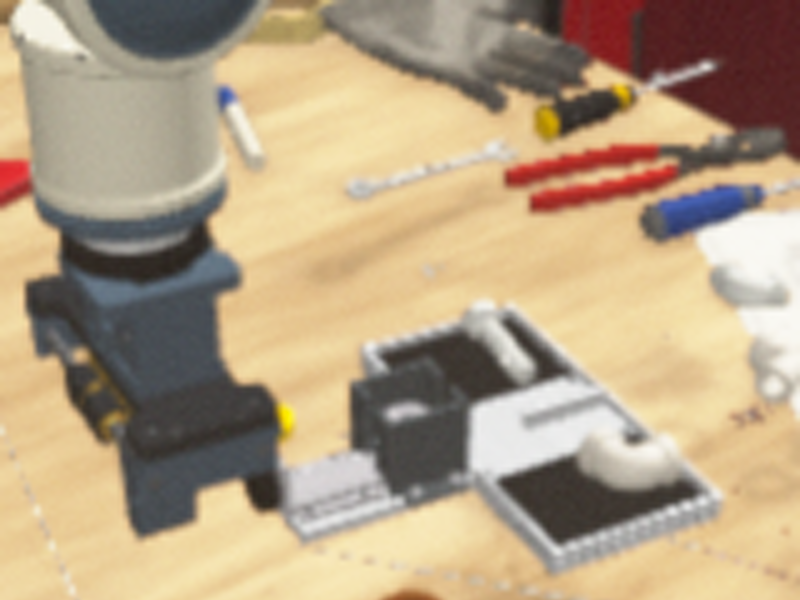

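The finger now ends about 22 mm above the bench, level with the knob at (262,490). I'll push to just past the expected contact first.

```bash
python3 -m creep '[{"jaw":0,"offset":[-1.5,0,0],"turn":[0,0,0]},{"jaw":0,"offset":[-3,0,0],"turn":[0,0,0]},{"jaw":0,"offset":[-3.6,0,0],"turn":[0,0,0]},{"jaw":0,"offset":[-4.1,0,0],"turn":[0,0,0]},{"jaw":0,"offset":[-4.6,0,0],"turn":[0,0,0]},{"jaw":0,"offset":[-4.8,0,0],"turn":[0,0,0]}]'; python3 g.py -67 0 -11
```

```text
t: 4.82
ee_pos: [0.4531, 0.0413, -0.0106]
orientation: [-0.001, 0.073, 0.997, -0.0]
force: [-9.0, 2.4, 6.1]
gripper_width: 0.004
t 4.82 feederTCP mm [-109.7   -0.4  -10.6] forceF [-9.3  1.1  6.1] w 0.004
offset cm [-4.27  0.03  0.03]
turn [-0.001 -0.002  0.003]
```

```bash
python3 -m creep '[{"jaw":0,"offset":[-0.5,0,0],"turn":[0,0,0]},{"jaw":0,"offset":[-1,0,0],"turn":[0,0,0]},{"jaw":0,"offset":[-1.5,0,0],"turn":[0,0,0]},{"jaw":0,"offset":[-2,0,0],"turn":[0,0,0]},{"jaw":0,"offset":[-2.5,0,0],"turn":[0,0,0]},{"jaw":0,"offset":[-3,0,0],"turn":[0,0,0]},{"jaw":0,"offset":[-3.4,0,0],"turn":[0,0,0]},{"jaw":0,"offset":[-3.7,0,0],"turn":[0,0,0]},{"jaw":0,"offset":[-3.9,0,0],"turn":[0,0,0]},{"jaw":0,"offset":[-4.1,0,0],"turn":[0,0,0]},{"jaw":0,"offset":[-4.1,0,0],"turn":[0,0,0]}]'; python3 g.py -67 0 -11
```

```text
t: 5.73
ee_pos: [0.4911, 0.0355, -0.0107]
orientation: [-0.003, 0.073, 0.997, -0.0]
force: [-8.5, 1.4, 7.6]
gripper_width: 0.003
t 5.73 feederTCP mm [-71.2  -0.5 -10.7] forceF [-8.6  0.1  7.6] w 0.003
offset cm [-0.42  0.05  0.03]
turn [-0.001 -0.006  0.003]
```

```bash
python3 -m creep '[{"jaw":0,"offset":[-0.2,0,0],"turn":[0,0,0]},{"jaw":0,"offset":[-0.4,0,0],"turn":[0,0,0]},{"jaw":0,"offset":[-0.6,0,0],"turn":[0,0,0]},{"jaw":0,"offset":[-0.6,0,0],"turn":[0,0,0]}]'; python3 tip.py s8
```

```text
t: 6.07
ee_pos: [0.492, 0.0353, -0.0109]
orientation: [-0.007, 0.073, 0.997, -0.0]
force: [-18.5, 4.4, 14.9]
gripper_width: 0.002
t 6.07 feederTCP mm [-70.3  -0.6 -10.9] forceF [-18.9   1.6  14.9] w 0.002
n 229
-75 11 x 11.0 18.0 y -16.0 9.0
-69 9 x 11.0 18.0 y -16.0 3.0
-63 10 x 9.0 18.0 y -13.0 3.0
-57 25 x -22.0 18.0 y -15.0 4.0
-51 31 x -24.0 17.0 y -18.0 4.0
-45 28 x -22.0 19.0 y -19.0 3.0
-39 16 x -21.0 17.0 y -19.0 7.0
-33 13 x -19.0 16.0 y -23.0 2.0
-27 30 x -22.0 14.0 y -24.0 16.0
-21 55 x -19.0 16.0 y -23.0 19.0
-15 1 x 16.0 16.0 y 23.0 23.0
```

View pics/s8.png

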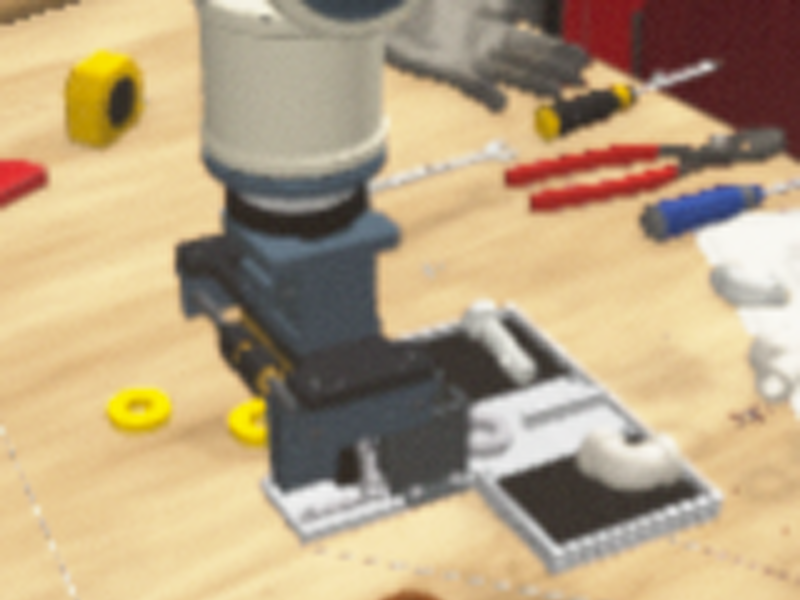

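The force doubled while the finger barely moved, so the plunger is at its stop, and the washer is out at (490,435). I'll hold briefly with slightly more push, then measure.

```bash
python3 -m creep '[{"jaw":0,"offset":[-0.7,0,0],"turn":[0,0,0]},{"jaw":0,"offset":[-0.9,0,0],"turn":[0,0,0]},{"jaw":0,"offset":[-0.9,0,0],"turn":[0,0,0]}]'
cat > wash.py <<'E'
import sys,cv2
from workcell import read_camera
from h import *
from g import *
state()
c=read_camera("top"); np.savez(f"pics/{sys.argv[1]}.npz",**c)
cv2.imwrite(f"pics/{sys.argv[1]}.png",cv2.resize(c["img"][135:250,255:370],None,fx=5,fy=5,interpolation=2))
E
python3 wash.py t9
```

```text
t: 6.37
ee_pos: [0.4914, 0.0352, -0.0115]
orientation: [-0.015, 0.073, 0.997, -0.0]
force: [-36.4, 9.0, 31.9]
gripper_width: 0.005
t 6.37 feederTCP mm [-70.9  -0.8 -11.5] forceF [-37.3   3.5  31.9] w 0.005
```

View pics/t9.png

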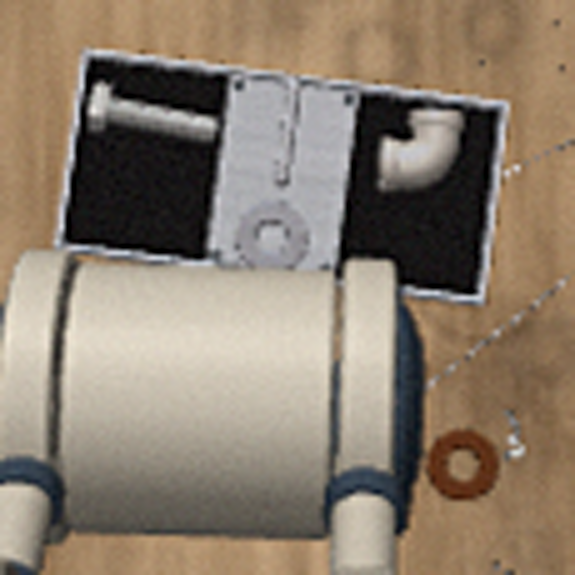

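The washer is out in front of the gate at (271,236), and the rigid stop (37 N with no further travel) confirms full travel. I'll release steadily.

```bash
python3 -m creep '[{"jaw":0,"offset":[0.3,0,-0.1],"turn":[0,0,0]},{"jaw":0,"offset":[0.8,0,-0.1],"turn":[0,0,0]},{"jaw":0,"offset":[1.5,0,-0.1],"turn":[0,0,0]},{"jaw":0,"offset":[2.5,0,-0.1],"turn":[0,0,0]},{"jaw":0,"offset":[3.5,0,-0.1],"turn":[0,0,0]},{"jaw":0,"offset":[4.5,0,-0.1],"turn":[0,0,0]},{"jaw":0,"offset":[5.5,0,-0.1],"turn":[0,0,0]},{"jaw":0,"offset":[7,0,-0.1],"turn":[0,0,0]},{"jaw":0,"offset":[8,0,-0.1],"turn":[0,0,0]},{"jaw":0,"offset":[8,0,-4],"turn":[0,0,0]},{"jaw":0,"offset":[8,0,-8],"turn":[0,0,0]},{"jaw":0,"offset":[8,0,-11.5],"turn":[0,0,0]},{"jaw":0,"offset":[8,0,-11.5],"turn":[0,0,0]},{"jaw":0,"offset":[8,0,-11.5],"turn":[0,0,0]}]'
python3 tip.py s10; python3 wash.py t10
python3 - <<'E'
import numpy as np
from h import *; from g import C,Y
c=dict(np.load("pics/t10.npz"))
print("outlet top px zoom",(w2p(c,feed(C,Y,[[.05,0,.02]]))[0]-[255,135]+.5)*5)
E
python3 g.py -110 -42 60
```

```text
t: 7.58
ee_pos: [0.4171, 0.0467, 0.1076]
orientation: [-0.012, 0.073, 0.997, -0.0]
force: [0.3, 0.2, -0.6]
gripper_width: 0.008
t 7.58 feederTCP mm [-146.    -0.5  107.6] forceF [ 0.3  0.2 -0.6] w 0.008
n 179
-75 7 x 16.0 18.0 y -17.0 11.0
-69 28 x -17.0 18.0 y -15.0 3.0
-63 27 x -17.0 17.0 y -14.0 6.0
-57 33 x -17.0 18.0 y -14.0 6.0
-51 32 x -17.0 18.0 y -13.0 7.0
-45 26 x -17.0 17.0 y -14.0 5.0
-39 23 x -17.0 18.0 y -11.0 3.0
-33 3 x 2.0 18.0 y -8.0 -5.0
t 7.63 feederTCP mm [-147.1   -0.7  106.3] forceF [ 0.4  0.3 -0.7] w 0.007
outlet top px zoom [275.25831702 235.12975619]
t 7.68 feederTCP mm [-147.8   -0.8  105.5] forceF [ 0.2  0.5 -0. ] w 0.002
offset cm [-3.89 -4.12  4.45]
turn [-0.003 -0.029  0.003]
```

View pics/s10.png

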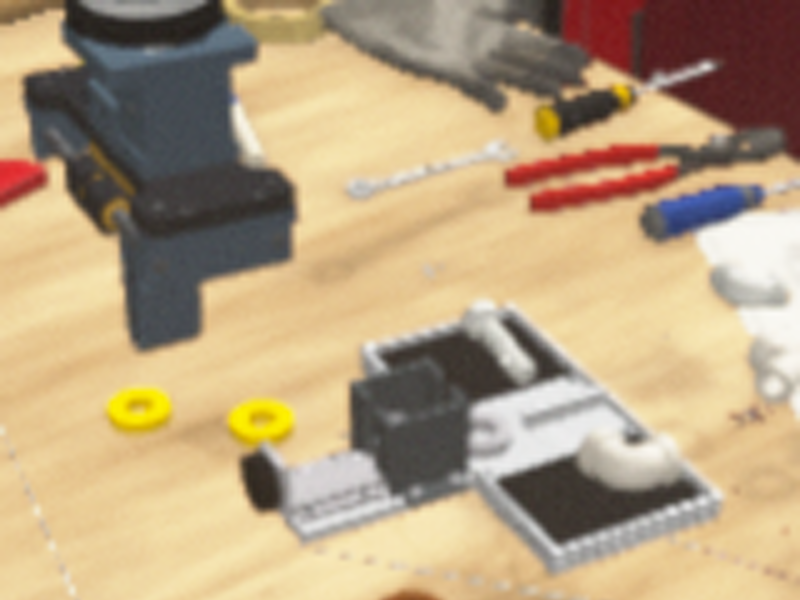

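View pics/t10.png

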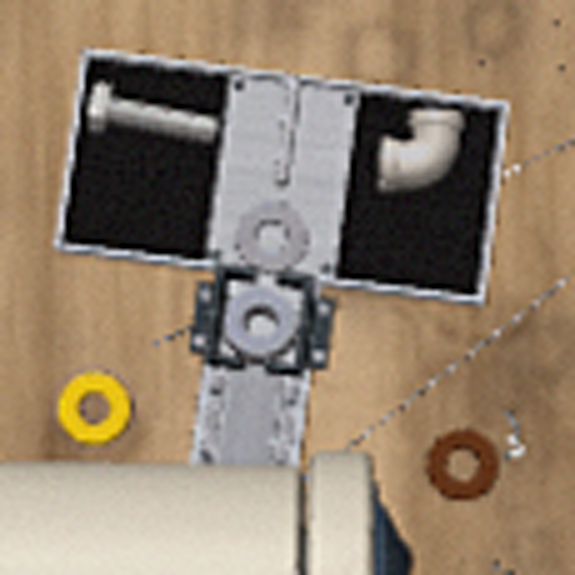

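The plunger is back out (knob at (262,480) in the scene view). The washer lies at (271,236) in the top view, and the next one has dropped in the magazine. Next I'll go over the tray, on the -y side of the washer.

```bash
python3 g.py 54 -50 100
```

```text
t 7.68 feederTCP mm [-147.8   -0.8  105.5] forceF [ 0.2  0.5 -0. ] w 0.002
offset cm [-2.017e+01 -4.990e+00 -2.000e-02]
turn [-0.003 -0.029  0.003]
```

```bash
python3 -m creep '[{"jaw":0,"offset":[-4,-1,0],"turn":[0,-0.029,0]},{"jaw":0,"offset":[-8,-2,0],"turn":[0,-0.029,0]},{"jaw":0,"offset":[-12,-3,0],"turn":[0,-0.029,0]},{"jaw":0,"offset":[-16,-4,0],"turn":[0,-0.029,0]},{"jaw":0,"offset":[-19,-5,0],"turn":[0,-0.029,0]},{"jaw":0,"offset":[-20.2,-5,0],"turn":[0,-0.029,0]},{"jaw":0,"offset":[-20.2,-5,0],"turn":[0,-0.029,0]},{"jaw":0,"offset":[-20.2,-5,0],"turn":[0,-0.029,0]}]'; python3 tip.py s11; python3 g.py 54 -50 -19.5
```

```text
t: 8.35
ee_pos: [0.6067, -0.0322, 0.0978]
orientation: [-0.002, 0.073, 0.997, -0.001]
force: [0.2, -0.3, -0.6]
gripper_width: 0.004
t 8.35 feederTCP mm [ 53.2 -50.2  97.8] forceF [ 0.3 -0.3 -0.6] w 0.004
n 322
-75 20 x -1.0 18.0 y -15.0 7.0
-69 21 x -6.0 18.0 y -15.0 7.0
-63 32 x -16.0 18.0 y -16.0 7.0
-57 26 x -18.0 18.0 y -14.0 7.0
-51 30 x -17.0 19.0 y -14.0 7.0
-45 21 x -15.0 17.0 y -14.0 5.0
-39 20 x -15.0 18.0 y -11.0 5.0
-33 5 x -13.0 16.0 y -8.0 2.0
t 8.4 feederTCP mm [ 52.6 -50.   98.3] forceF [-1.1  0.5  0.1] w 0.007
offset cm [-0.17  0.03 11.78]
turn [-0.002 -0.003  0.003]
```

View pics/s11.png

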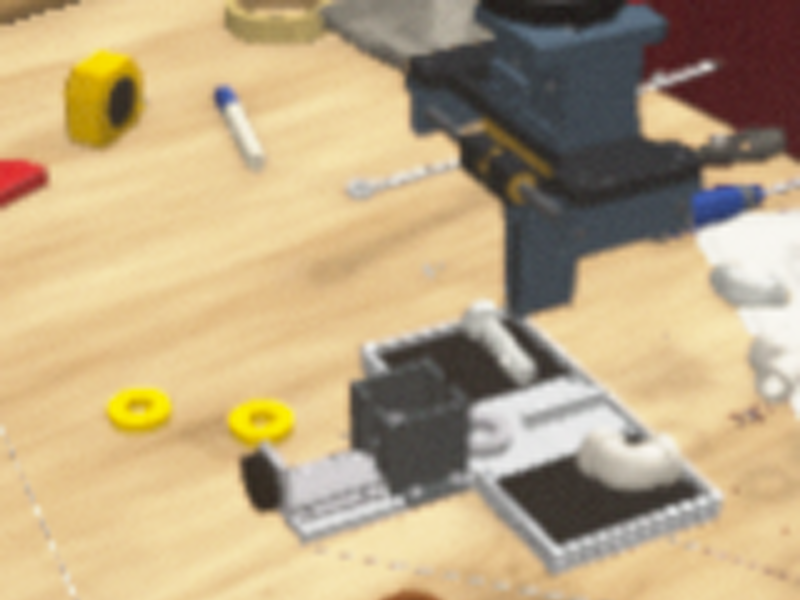

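```bash
python3 -m creep '[{"jaw":0,"offset":[-0.1,0,4],"turn":[0,0,0]},{"jaw":0,"offset":[-0.1,0,7],"turn":[0,0,0]},{"jaw":0,"offset":[-0.1,0,9],"turn":[0,0,0]},{"jaw":0,"offset":[-0.1,0,10.3],"turn":[0,0,0]},{"jaw":0,"offset":[-0.1,0,11],"turn":[0,0,0]},{"jaw":0,"offset":[-0.1,0,11.4],"turn":[0,0,0]},{"jaw":0,"offset":[-0.1,0,11.6],"turn":[0,0,0]},{"jaw":0,"offset":[-0.1,0,11.6],"turn":[0,0,0]}]'; python3 tip.py s12; python3 wash.py t12; python3 g.py 54 41 -18
```

```text
t: 9.07
ee_pos: [0.6067, -0.0321, -0.0173]
orientation: [-0.001, 0.073, 0.997, -0.001]
force: [0.3, 0.3, 0.8]
gripper_width: 0.007
t 9.07 feederTCP mm [ 53.2 -50.1 -17.3] forceF [0.2 0.3 0.8] w 0.007
n 208
-75 16 x -1.0 17.0 y -14.0 8.0
-69 19 x -2.0 18.0 y -15.0 7.0
-63 17 x -3.0 19.0 y -14.0 6.0
-57 15 x -6.0 18.0 y -14.0 7.0
-51 24 x -12.0 19.0 y -14.0 7.0
-45 20 x -18.0 18.0 y -14.0 6.0
-39 15 x -14.0 19.0 y -12.0 5.0
-33 40 x -21.0 23.0 y -24.0 6.0
-27 42 x -24.0 17.0 y -23.0 24.0
t 9.12 feederTCP mm [ 53.5 -50.2 -17. ] forceF [-0.1  0.2 -0.7] w 0.003
t 9.17 feederTCP mm [ 53.6 -50.2 -16.9] forceF [ 0.4 -0.6  0.2] w 0.003
offset cm [-0.07  9.12  0.09]
turn [-0.003 -0.002  0.003]
```

View pics/s12.png

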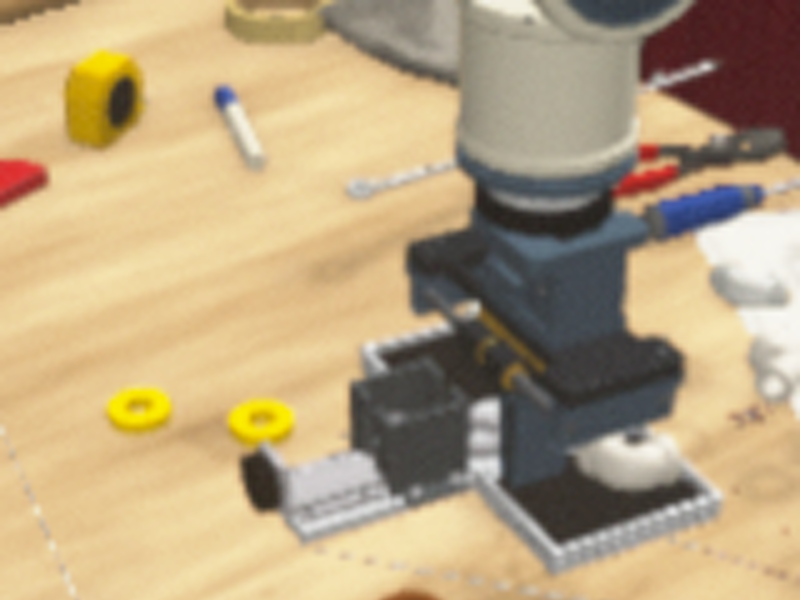

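The tip stands in the right compartment at (530,475), clear of the elbow, and the washer shows at (485,440). I'll lower it 2.5 mm and push in +y.

```bash
python3 -m creep '[{"jaw":0,"offset":[0,0,0.25],"turn":[0,0,0]},{"jaw":0,"offset":[0,0.6,0.25],"turn":[0,0,0]},{"jaw":0,"offset":[0,1.2,0.25],"turn":[0,0,0]},{"jaw":0,"offset":[0,1.7,0.25],"turn":[0,0,0]},{"jaw":0,"offset":[0,2.2,0.25],"turn":[0,0,0]},{"jaw":0,"offset":[0,2.7,0.25],"turn":[0,0,0]},{"jaw":0,"offset":[0,3.2,0.25],"turn":[0,0,0]},{"jaw":0,"offset":[0,3.7,0.25],"turn":[0,0,0]},{"jaw":0,"offset":[0,3.7,0.25],"turn":[0,0,0]}]'; python3 tip.py s13; python3 wash.py t13; python3 g.py 54 41 -19.5
```

```text
t: 9.92
ee_pos: [0.6127, 0.0053, -0.0195]
orientation: [-0.001, 0.073, 0.997, -0.001]
force: [-0.5, 0.9, 0.2]
gripper_width: 0.006
t 9.92 feederTCP mm [ 53.5 -12.2 -19.5] forceF [-0.6  0.8  0.2] w 0.006
n 184
-75 15 x -1.0 18.0 y -15.0 13.0
-69 14 x -1.0 19.0 y -17.0 5.0
-63 18 x -2.0 19.0 y -15.0 4.0
-57 16 x -15.0 18.0 y -14.0 4.0
-51 15 x -11.0 19.0 y -13.0 4.0
-45 23 x -17.0 18.0 y -14.0 3.0
-39 17 x -18.0 17.0 y -11.0 4.0
-33 58 x -24.0 23.0 y -23.0 5.0
-27 8 x -21.0 17.0 y -23.0 -4.0
t 9.97 feederTCP mm [ 53.5 -12.7 -19.5] forceF [-0.3 -0.9  0.1] w 0.004
t 10.02 feederTCP mm [ 53.5 -13.  -19.5] forceF [-0.2 -0.7  1. ] w 0.004
offset cm [-0.07  5.4  -0.01]
turn [-0.002 -0.002  0.004]
```

View pics/s13.png

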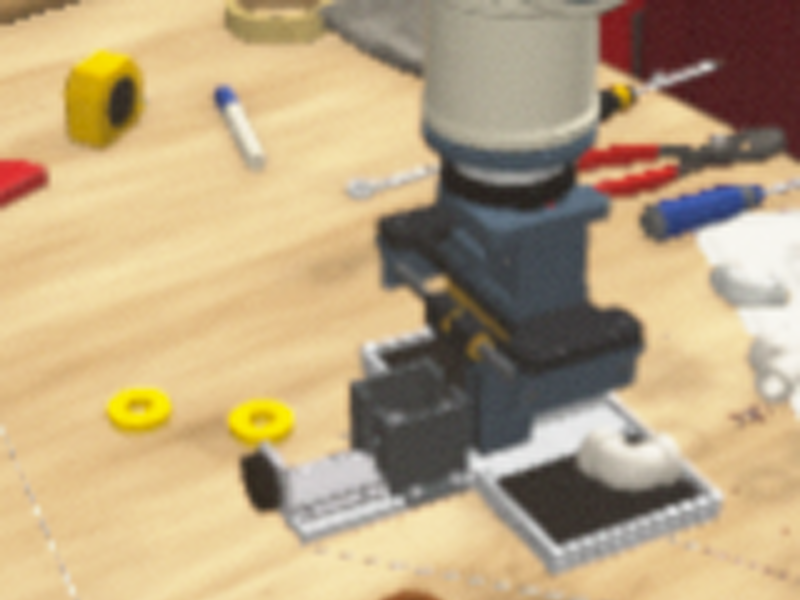

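View pics/t13.png

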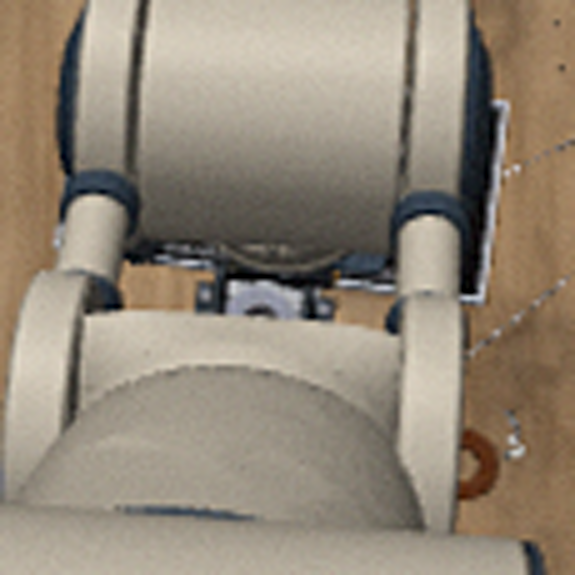

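The finger at (505,430) follows the line but hides the washer from both cameras. I'll push on to the target.

```bash
python3 -m creep '[{"jaw":0,"offset":[0,0.6,0],"turn":[0,0,0]},{"jaw":0,"offset":[0,1.2,0],"turn":[0,0,0]},{"jaw":0,"offset":[0,1.8,0],"turn":[0,0,0]},{"jaw":0,"offset":[0,2.4,0],"turn":[0,0,0]},{"jaw":0,"offset":[0,3,0],"turn":[0,0,0]},{"jaw":0,"offset":[0,3.6,0],"turn":[0,0,0]},{"jaw":0,"offset":[0,4.2,0],"turn":[0,0,0]},{"jaw":0,"offset":[0,4.7,0],"turn":[0,0,0]},{"jaw":0,"offset":[0,5.1,0],"turn":[0,0,0]},{"jaw":0,"offset":[0,5.3,0],"turn":[0,0,0]},{"jaw":0,"offset":[0,5.3,0],"turn":[0,0,0]}]'; python3 tip.py s14
```

```text
t: 10.93
ee_pos: [0.6202, 0.0576, -0.0197]
orientation: [-0.001, 0.073, 0.997, -0.001]
force: [0.3, -0.3, -0.0]
gripper_width: 0.003
t 10.93 feederTCP mm [ 53.1  40.6 -19.7] forceF [ 0.4 -0.2 -0. ] w 0.003
n 102
-75 14 x 5.0 18.0 y -16.0 6.0
-69 12 x 5.0 17.0 y -16.0 8.0
-63 8 x -14.0 14.0 y -14.0 -10.0
-57 15 x -15.0 15.0 y -14.0 -9.0
-51 8 x -15.0 15.0 y -14.0 -9.0
-45 10 x -15.0 12.0 y -12.0 -8.0
-39 5 x -17.0 -5.0 y -11.0 -8.0
-33 29 x -24.0 1.0 y -24.0 -4.0
-27 1 x -4.0 -4.0 y -19.0 -19.0
```

View pics/s14.png

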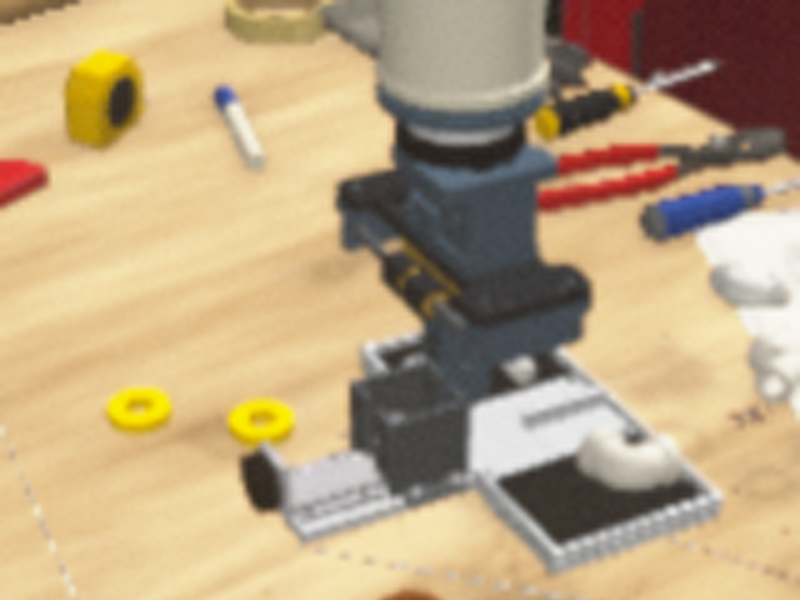

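The outlet area is empty, so the washer has moved. I'll back off, rise and retreat so I can look.

```bash
python3 -m creep '[{"jaw":0,"offset":[0,-0.8,0],"turn":[0,0,0]},{"jaw":0,"offset":[0,-1.5,0],"turn":[0,0,0]},{"jaw":0,"offset":[0,-1.5,-4],"turn":[0,0,0]},{"jaw":0,"offset":[0,-1.5,-8],"turn":[0,0,0]},{"jaw":0,"offset":[0,-1.5,-12],"turn":[0,0,0]},{"jaw":0,"offset":[0,-1.5,-14],"turn":[0,0,0]},{"jaw":0,"offset":[0,-1.5,-14],"turn":[0,0,0]},{"jaw":0,"offset":[4,-1.5,-14],"turn":[0,0,0]},{"jaw":0,"offset":[8,-1.5,-14],"turn":[0,0,0]},{"jaw":0,"offset":[12,-1.5,-14],"turn":[0,0,0]},{"jaw":0,"offset":[16,-1.5,-14],"turn":[0,0,0]},{"jaw":0,"offset":[20,-1.5,-14],"turn":[0,0,0]},{"jaw":0,"offset":[20,-1.5,-14],"turn":[0,0,0]},{"jaw":0,"offset":[20,-1.5,-14],"turn":[0,0,0]}]'; python3 tip.py s15; python3 wash.py t15
```

```text
t: 12.15
ee_pos: [0.418, 0.0715, 0.1205]
orientation: [-0.002, 0.073, 0.997, -0.001]
force: [1.5, -0.8, 0.0]
gripper_width: -0.001
t 12.15 feederTCP mm [-148.9   24.2  120.5] forceF [ 1.6 -0.6  0. ] w -0.001
n 182
-75 14 x -13.0 18.0 y -15.0 5.0
-69 32 x -17.0 18.0 y -16.0 8.0
-63 28 x -16.0 18.0 y -14.0 11.0
-57 28 x -16.0 17.0 y -15.0 5.0
-51 25 x -15.0 18.0 y -14.0 6.0
-45 28 x -16.0 18.0 y -12.0 9.0
-39 22 x -14.0 18.0 y -12.0 5.0
-33 5 x -16.0 16.0 y -8.0 -0.0
t 12.2 feederTCP mm [-146.7   24.4  120.7] forceF [-0.  -0.1  0.4] w 0.006
```

View pics/t15.png

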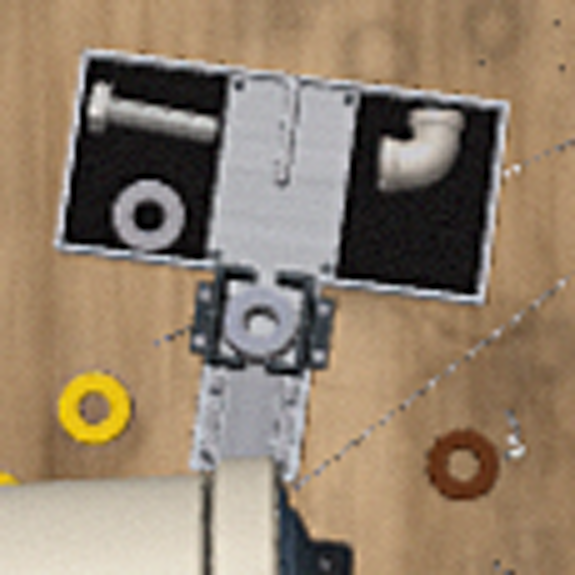

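View pics/s15.png

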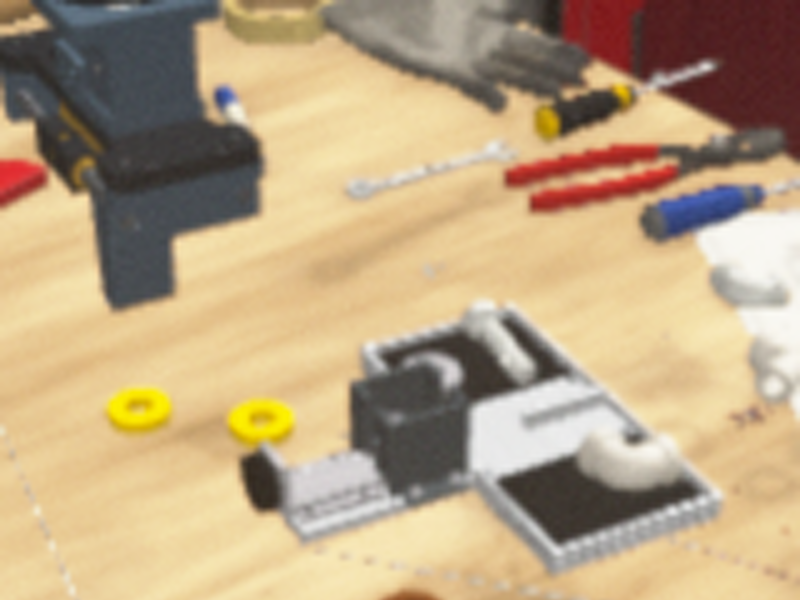

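Top view: the washer lies wholly on the dark rubber at (149,214), with the bolt and elbow untouched and the knob out. I'll do a quick numerical check before handing in.

Run:
```python
from h import *; from g import C,Y,state
from workcell import workorder
c=dict(np.load("pics/t15.npz"));c0=dict(np.load("pics/top0.npz"))
z=lambda a:(np.array(a,float)+.5)/5-.5+[255,135]
P=p2w(c,[z([149,214])],.02);d=P[0,:2]-C;a,b=np.cos(Y),np.sin(Y)
print("washer feeder mm",1000*np.array([a*d[0]+b*d[1],-b*d[0]+a*d[1]]))
Q=p2w(c,[z(p) for p in ([130,196],[170,204],[149,240],[126,222],[172,226])]);print("top heights",np.round(Q[:,2],4))
for n,(x0,y0,x1,y1) in {"bolt":(272,150,300,164),"elbow":(328,154,350,176),"nut":(180,250,208,276),"cup":(443,246,463,266)}.items():
    print(n,np.abs(c["img"][y0:y1,x0:x1].astype(int)-c0["img"][y0:y1,x0:x1]).mean().round(1))
state(); workorder.close_job()
```

```text
washer feeder mm [52.4768502 70.314433 ]
top heights [0.0227 0.0208 0.0203 0.0214 0.0167]
bolt 3.5
elbow 3.5
nut 3.0
cup 3.3
t 12.25 feederTCP mm [-145.6   24.6  120.8] forceF [ 0.5 -0.2 -0.8] w 0.001
the job is handed in; nothing more can be done
```

The job is done and handed in at about 12 s. I pressed the knob once to its stop, released it, and nudged the single ejected washer into the left (+y) compartment, where the bolt lies.

**Last checks:**
- **Washer:** its centre is at about x 52 mm, y 70 mm in the feeder frame. It lies wholly on the rubber and flat, with its top about 20 mm above the bench. The five depth readings there ran from 17 to 23 mm, which is camera noise.
- **Feeder:** in the last pictures the knob is out and the top of the stack is still centred in the magazine.
- **Bystanders:** the bolt, pipe elbow, nut and gas cup are unchanged from the first picture, within image noise.
- **Robot:** the arm is clear and touches nothing.

**Disagreements:**
- **Reported TCP:** it did not match the robot. In the camera data the real finger end lay about 33 mm short of the reported point along the tool axis. My first push therefore passed over the knob without touching anything. I then worked with that correction.
- **Plunger travel:** I judged full travel only from the rigid stop, where the push force rose from 9 N to 37 N with no further movement, and from the washer coming out. It was not measured directly.

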